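# Open the wider roll-top caddy

## Robot

A 7-joint arm with a two-finger parallel gripper is mounted at the origin on the work surface; the furniture and walls round the work are solid. World frame = base frame: x ahead of the robot, y to its left, z up, the work surface at z = 0. Lengths are in m, angles in degrees, forces in N, time in s.
With the tool pointing down it reaches from about 0.35 to 0.9 m from the base axis. Payload 7.2 kg.
Tool frame: the origin (TCP) lies between the finger pads; the fingertips stand 11 mm ahead of it and the grasp point (between the pads) lies 8 mm behind it; z points along the fingers, y is the line along which they close (so a half turn about z gives the same grasp; the last joint's range is limited). The gripper opens to 85 mm and grips with 20 to 120 N. Pads are 22 mm wide; open, the fingers measure 114 mm over their backs; the gripper's body (76 mm by 85 mm) begins 54 mm behind the grasp point. The pads swing forward as they close: fully open they stand 13 mm farther back than shut.
Start: joints at [68.858, 23.554, -0.728, 91.456, 0.321, 64.991, -4.71], TCP at [0.185, -0.597, 0.242] pointing down, gripper open.
Joint ranges: [-169.25, 169.25], [-16.82, 113.86], [-84.01, 82.57], [7.8, 145.47], [-59.2, 239.2], [7.22, 106.19], [-163.78, 163.78]. Speed limits (degrees/s): [136.94, 136.94, 172.46, 172.46, 180, 180, 180].

## Interface

Orientations are given as [roll, pitch, yaw] about the fixed x, y, z axes, in that order (R = Rz(yaw) Ry(pitch) Rx(roll)).
In Python, from bench import sensors, cams, order, recognise, silhouettes gives the robot as it stands.
- The arm moves only by the tool move_arm, never from a script. Its argument "steps" is a list of rows, each a list of 6 numbers: the shift along the tool's x, y, z in m, then the turn, a rotation vector about the tool's x, y, z in rad. A call has exactly 10 rows; each row shifts and turns the commanded pose from where the row before left it, along the tool's axes as they then stand; what a row does not reach is not made up. A row lasts 1/10 s, in which the tool goes at most 50 mm and 8.59 degrees, less where a joint would pass 70% of its speed; a pose out of reach is approached as far as the arm can. A call is refused whole if a number of a shift passes 0.05 or a number of a turn 0.15, either way. A call with a gripper value outside its range is refused whole. "claw" is the opening, from 0 (shut) to 1 (fully open), set as the call begins (left out, the last holds). The fingers move at their own pace and stop on an object; "newtons" is the grip in N (left out, the last holds). Time passes only in rows, so rows that do not move let the fingers close, or fill a call up. It gives the time, the measured TCP pose, the force, the opening and the grip force at its end, in the units of the state.
- sensors.get_obs(): the state, without advancing time (a new reading comes with each control period).
- cams.snapshot(name): name is "scene" or "top" or "wrist"; returns a dict with "pixels" (420x560x3 uint8, red, green, blue), "range_z" (420x560 float32, m along the optical axis (not along the pixel's ray), 0 where there is no reading), "fx", "fy", "cx", "cy" (pixels), "R" (3x3) and "t" (3): a world point X has camera coordinates R X + t. Camera axes: x right, y down, z forward; pixel columns grow to the right and rows downward; lengths in m; the calibration is good to about 2 mm. A picture is of the moment at which its call begins.
- order.finish_job(): hands the job in; it is judged then, once.
Trained networks look in the newest picture that a camera, given by its name, has taken for a name from the list of things; names that differ only in an ending like _2 or _b are one class to them, and where a whole thing is asked for, a point or a joint stands for the part that bears it (a point fixed in the world has none). Each returns a list of dicts, best first, with "score" (0 to 1); they miss things now and then, are a little off and sometimes report something else, mostly with a low value. They report only what shows in the picture. A call takes as long as a camera call.
- recognise(camera, name): "at" ([column, row] in pixels, amid what is visible of it).
- silhouettes(camera, name): "pixels" (420x560 bool, what is visible of it) and "at" ([column, row] in pixels, amid what is visible of it).
The state is a dict: "time_s": time; "qpos": joint angles; "qd": joint speeds; "joint_efforts": joint torques, N m; "position": TCP position; "ee_rot": TCP orientation; "wrist_force": force on the tool from outside, world axes, zero at the start; "wrist_torque": the same for the moment, N m; "gripper_width": finger opening in m; "grasp_force": force on a finger pad.
Only numpy, scipy, OpenCV 4.12 (cv2) and the standard library are available. Lean on these libraries where they do the work, as an engineer would, in place of code of your own. Each camera call takes 0.05 s, during which the arm holds its last target. There are 200 camera calls.

## Task

Two small roll-top caddies stand on the desk, both shut. Take the black pull of the wider one, raise its slatted shutter along the curved side tracks all the way to the top, so that it stays fully open by itself, and let go; keep the narrower caddy shut.

Things in the scene. Friction and masses are not known exactly. Their poses are not given: they have to be found in the camera images.
- wide_shutter (a joint): slatted aluminium shutter of the wider caddy (165 mm wide, 230 deep, 185 high, fixed, grey half-round ends). Angle rolled up about the tracks' centre line, rad: 0 shut, 1.47 fully open (stop). It rolls up and back into a fixed rear hood. Let go below about 0.9 it falls shut; beyond about 1.15 it settles on its stop and stays. Raising it takes about 2 N at the pull.
- wide_pull (a point): centre of its pull: a black round bar, 20 mm diameter, 32 mm long, its length (y axis) along the caddy's width, at mid width, on an 8 mm thick, 20 mm wide neck at the shutter's bottom rail, 42 mm out from the slats; about 90 mm above the desk shut, 212 mm open. Grasp it from above across its two flat ends (32 mm apart); so held it can turn between the fingers as it is led up the arc.
- wide_axis (a point): centre line of the wider caddy's tracks, mid width, 70 mm above the desk; fixed. x level from the caddy's front to its back, y along its width (the shutter turns about it), z up. Shut, the pull lies on the -x side, 8 degrees above level (x -141, z +20 mm); it goes up and over towards +x on a circle of 142 mm radius and ends about straight above this point.
- narrow_shutter (a joint): the like shutter of the narrower caddy (100 mm wide, otherwise the same shape and size), rad, 0 shut, 1.47 open; it is to stay shut. The two caddies stand side by side facing the robot, either one on the left.

How it is judged:
By the outcome, as a careful person would: the job done as asked, in the order asked, and still so for the second after the job is handed in, with the robot touching nothing.
It also fails if it takes over 35 s, if anything falls off the work surface, if the arm or the gripper's body presses on something with over 40 N, if the wrist force passes 120 N, or if a joint passes its speed limit or range.

## Working session

There is one attempt and no reset: what is moved stays moved. The work goes in short steps, Python scripts to look and compute and a tool call to move; the robot and the scene stay as the last step left them, time stands still between calls to the robot, and variables do not carry over. Pictures are saved under pics/ and viewed, at most 10 in all, crops included, and the job is handed in when it is done.

Besides the shell and the picture viewer there is one more tool, called after "Request:" as name(argument=value, ...), one argument or row to a line, values as JSON. move_arm: Moves the arm, as the interface text tells. Its arguments: {"type":"object","properties":{"steps":{"type":"array"},"claw":{"type":"number"},"newtons":{"type":"number"}},"required":["steps"]}

```bash
mkdir -p pics; cat > h.py <<'E'
import numpy as np, cv2
from bench import sensors, cams, order, recognise, silhouettes
def world(s,mask):
    v,u=np.nonzero(mask&(s["range_z"]>0)); z=s["range_z"][v,u]
    c=np.c_[(u-s["cx"])/s["fx"]*z,(v-s["cy"])/s["fy"]*z,z]
    return (c-s["t"])@s["R"]
E
python3 - <<'E'
from h import *
ims=[]
for c in ("scene","top"):
    s=cams.snapshot(c); im=s["pixels"][:,:,::-1].copy()
    for n in ("wide_pull","wide_shutter","narrow_shutter"):
        for d in silhouettes(c,n)[:3]:
            p=world(s,d["pixels"])
            print(c,n,round(d["score"],2),np.round(d["at"]),len(p),*( np.round(np.percentile(p,[2,50,98],axis=0),3).tolist() if len(p) else []))
    cv2.imwrite(f"pics/{c}.png",im)
o=sensors.get_obs();print(o["position"],o["ee_rot"],o["time_s"])
E
```

```text
scene wide_pull 0.58 [230. 175.] 3941 [0.534, 0.065, 0.053] [0.608, 0.131, 0.138] [0.703, 0.205, 0.174]
scene wide_shutter 0.7 [230. 173.] 3947 [0.535, 0.065, 0.053] [0.608, 0.131, 0.138] [0.704, 0.206, 0.174]
scene narrow_shutter 0.71 [319. 214.] 3022 [0.481, -0.131, 0.05] [0.557, -0.095, 0.138] [0.645, -0.056, 0.174]
top wide_pull 0.72 [208. 164.] 6128 [0.546, 0.065, 0.043] [0.631, 0.13, 0.154] [0.698, 0.2, 0.174]
top wide_pull 0.34 [332. 192.] 3236 [0.489, -0.135, 0.043] [0.58, -0.099, 0.154] [0.645, -0.063, 0.174]
top wide_shutter 0.97 [208. 161.] 6027 [0.545, 0.065, 0.043] [0.631, 0.13, 0.155] [0.697, 0.2, 0.174]
top narrow_shutter 0.95 [334. 192.] 3212 [0.491, -0.135, 0.043] [0.58, -0.099, 0.155] [0.645, -0.063, 0.174]
[ 0.1851554  -0.59687434  0.24215872] [-1.79986262e+02  1.82324304e-03  1.72394383e+01] 0.4
```

View pics/top.png

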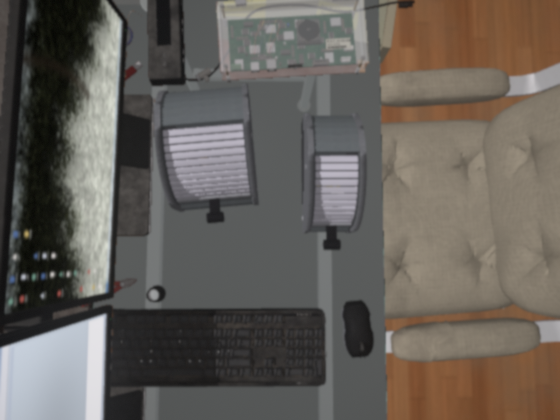

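View pics/scene.png

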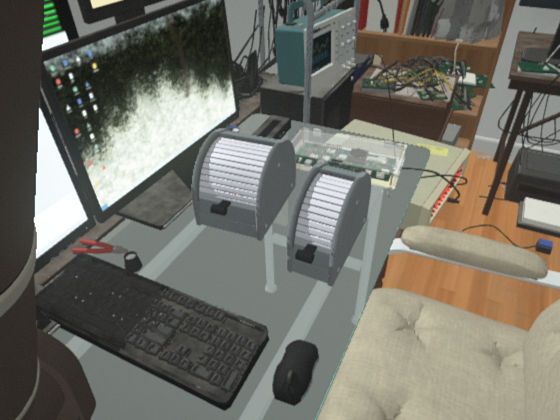

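The top view shows the wide caddy on the left (cols 158–258), its pull at about (215, 211). The narrow one's pull is at (331, 238). The scene view agrees, with the wide pull at (220, 208). Next I measure the pull, yaw and axis.

```bash
python3 - <<'E'
from h import *
from scipy.optimize import least_squares
P=[]
for c,(u0,u1,v0,v1) in (("top",(204,226,198,224)),("scene",(208,232,198,218))):
    s=cams.snapshot(c); m=np.zeros((420,560),bool); m[v0:v1,u0:u1]=1
    m&=s["pixels"].max(2)<60
    p=world(s,m); p=p[(p[:,2]>.06)&(p[:,2]<.115)]
    print(c,len(p),np.round(np.percentile(p,[2,50,98],axis=0),4).tolist())
    b=p[p[:,2]>.085]; print(" high",len(b),np.round(np.percentile(b,[2,50,98],axis=0),4).tolist())
    rng=[d for d in silhouettes(c,"wide_shutter")][0]
    q=world(s,rng["pixels"]); q=q[(q[:,2]>.10)]
    P.append(q)
    # cylinder fit, axis z=.07: horizontal axis through, yaw a, offset d, radius r
    f=lambda x,q=q:np.hypot(q[:,0]*np.cos(x[0])+q[:,1]*np.sin(x[0])-x[1],q[:,2]-.07)-x[2]
    r=least_squares(f,[0,.63,.1],loss="soft_l1",f_scale=.002); a=r.x[0]
    l=-q[:,0]*np.sin(a)+q[:,1]*np.cos(a)
    pl=np.c_[b[:,0]*np.cos(a)+b[:,1]*np.sin(a),-b[:,0]*np.sin(a)+b[:,1]*np.cos(a)]
    print(" yaw",np.degrees(a),"d,r",r.x[1:],"lat",np.percentile(l,[1,50,99]),"pull local",np.percentile(pl,[2,50,98],axis=0).round(4).tolist())
E
```

```text
top 304 [[0.5334, 0.1068, 0.0876], [0.5487, 0.1225, 0.094], [0.5745, 0.1356, 0.1011]]
 high 303 [[0.5334, 0.1068, 0.0878], [0.5487, 0.1225, 0.094], [0.5744, 0.1356, 0.1011]]
 yaw 5.178557707494215 d,r [0.69204264 0.10264965] lat [0.0056749  0.07404339 0.14274147] pull local [[0.5418, 0.0574], [0.558, 0.072], [0.5839, 0.086]]
scene 179 [[0.5284, 0.1075, 0.0843], [0.536, 0.1198, 0.0934], [0.5688, 0.1356, 0.1014]]
 high 173 [[0.5284, 0.1075, 0.0859], [0.536, 0.1202, 0.0937], [0.5689, 0.1357, 0.1015]]
 yaw 5.118326833434414 d,r [0.68930669 0.10309118] lat [0.00952684 0.07597335 0.14825562] pull local [[0.5375, 0.0588], [0.5444, 0.0708], [0.5776, 0.0878]]
```

The wide pull comes out at about (0.540, 0.122, 0.090), with yaw 5.15° and the track axis 0.690 along it. Height and sizes fit what's given. I'll turn the tool first, then travel over at the current height.

Request:
move_arm(
  steps=[
    [0,0,0,0,0,0.1055],
    [0,0,0,0,0,0.1055],
    [0.0232,-0.038,0,0,0,0],
    [0.0232,-0.038,0,0,0,0],
    [0.0232,-0.038,0,0,0,0],
    [0.0232,-0.038,0,0,0,0],
    [0.0232,-0.038,0,0,0,0],
    [0.0232,-0.038,0,0,0,0],
    [0.0232,-0.038,0,0,0,0],
    [0.0232,-0.038,0,0,0,0],
  ],
  claw=1,
)

```text
time_s: 1.6
position: [0.3433, -0.2759, 0.2426]
ee_rot: [180.0, -0.0, 5.1]
wrist_force: [1.1, 0.0, 0.0]
gripper_width: 0.0855
grasp_force: 0.0
```

Request:
move_arm(
  steps=[
    [0.0232,-0.038,0,0,0,0],
    [0.0232,-0.038,0,0,0,0],
    [0.0232,-0.038,0,0,0,0],
    [0.0232,-0.038,0,0,0,0],
    [0.0232,-0.038,0,0,0,0],
    [0.0232,-0.038,0,0,0,0],
    [0.0232,-0.038,0,0,0,0],
    [0.0232,-0.038,0,0,0,0],
    [0.0232,-0.038,0,0,0,0],
    [0,0,0,0,0,0],
  ],
)

```text
time_s: 2.6
position: [0.5214, 0.0885, 0.2425]
ee_rot: [-179.8, -0.1, 5.6]
wrist_force: [0.3, -0.5, -0.2]
gripper_width: 0.0857
grasp_force: 0.0
```

```bash
python3 - <<'E'
from h import *
s=cams.snapshot("wrist"); o=sensors.get_obs(); print(o["position"],o["ee_rot"],o["time_s"])
cv2.imwrite("pics/w1.png",s["pixels"][:,:,::-1])
print([(round(d["score"],2),d["at"]) for d in recognise("wrist","wide_pull")])
for P in ([.540,.122,.10],[.545,.122,.08]):
    c=s["R"]@np.array(P)+s["t"]; print(s["fx"]*c[0]/c[2]+s["cx"],s["fy"]*c[1]/c[2]+s["cy"])
p=world(s,s["pixels"].max(2)<60); p=p[(abs(p[:,0]-.54)<.04)&(abs(p[:,1]-.122)<.04)&(p[:,2]>.085)&(p[:,2]<.108)]
a=np.radians(5.15); pl=np.c_[p[:,:2]@[[np.cos(a),-np.sin(a)],[np.sin(a),np.cos(a)]],p[:,2]]
print(len(p),np.percentile(pl,[2,50,98],axis=0).round(4).tolist())
E
```

```text
[0.52046592 0.08520566 0.24216787] [-1.79902724e+02 -1.00063169e-02  5.44857848e+00] 2.65
[(0.76, [236.6, 65.9])]
244.0080089827974 174.13490072515174
246.57822311061346 165.2314150363103
1257 [[0.5426, 0.0594, 0.0878], [0.559, 0.0735, 0.0928], [0.5849, 0.0879, 0.1]]
```

View pics/w1.png

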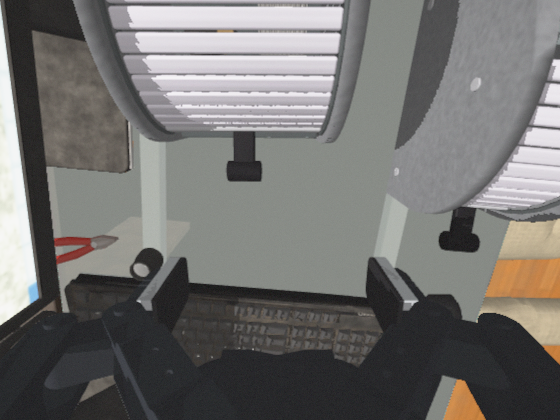

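```bash
python3 - <<'E'
from h import *
s=cams.snapshot("wrist"); o=sensors.get_obs(); print(o["position"],o["ee_rot"],o["time_s"])
p=world(s,s["pixels"].max(2)<60); a=np.radians(5.15)
pl=np.c_[p[:,:2]@[[np.cos(a),-np.sin(a)],[np.sin(a),np.cos(a)]],p[:,2]]
pl=pl[(abs(pl[:,1]-.073)<.03)&(pl[:,0]<.562)&(pl[:,0]>.52)&(pl[:,2]>.08)&(pl[:,2]<.108)]
for x in np.arange(.53,.562,.004):
    q=pl[(pl[:,0]>=x)&(pl[:,0]<x+.004)]
    if len(q)>3: print(round(x,3),len(q),np.percentile(q[:,1],[3,97]).round(4),np.median(q[:,2]).round(4))
E
```

```text
[0.51978191 0.08142036 0.24200339] [1.79971050e+02 4.31921261e-02 5.16665863e+00] 2.75
0.542 130 [0.059  0.0873] 0.0976
0.546 136 [0.0586 0.0878] 0.0989
0.55 152 [0.0583 0.0883] 0.0989
0.554 168 [0.0586 0.0878] 0.0969
0.558 131 [0.0598 0.0872] 0.0925
```

The wrist view shows the wide pull at (244, 170), clear of the slats. The narrow pull is at (459, 241). The bar centre refines to local (0.5505, 0.0731) and z 0.0895. Now I align and descend.

Request:
move_arm(
  steps=[
    [0.013,-0.0195,0,0,0,0],
    [0.0125,-0.0195,0,0,0,0],
    [0,0,0.02,0,0,0],
    [0,0,0.02,0,0,0],
    [0,0,0.02,0,0,0],
    [0,0,0.02,0,0,0],
    [0,0,0.02,0,0,0],
    [0,0,0,0,0,0],
    [0,0,0,0,0,0],
    [0,0,0,0,0,0],
  ],
)

```text
time_s: 3.75
position: [0.5426, 0.1225, 0.1436]
ee_rot: [180.0, -0.1, 5.1]
wrist_force: [-0.4, 0.4, 0.8]
gripper_width: 0.0853
grasp_force: 0.0
```

```bash
python3 - <<'E'
from h import *
s=cams.snapshot("wrist"); o=sensors.get_obs(); print(o["position"],o["ee_rot"],o["wrist_force"],o["time_s"])
a=np.radians(5.15); x,y,z=o["position"]; print("local",x*np.cos(a)+y*np.sin(a),-x*np.sin(a)+y*np.cos(a))
cv2.imwrite("pics/w2.png",s["pixels"][:,:,::-1])
E
```

```text
[0.54268289 0.12266869 0.14361827] [ 1.79998775e+02 -1.18146551e-01  5.10423620e+00] [ 0.53779852 -0.50454969 -0.14313533] 3.8
local 0.5515033022797862 0.07346038953700021
```

View pics/w2.png

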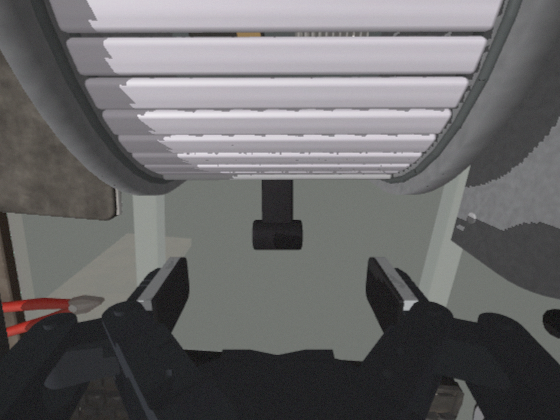

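The pull is at (277, 235), midway between the fingers at about (165, 300) and (390, 300). Next: the last descent, then close.

Request:
move_arm(
  steps=[
    [-0.001,0,0.0155,0,0,0],
    [0,0,0.0155,0,0,0],
    [0,0,0.0155,0,0,0],
    [0,0,0.016,0,0,0],
    [0,0,0,0,0,0],
    [0,0,0,0,0,0],
    [0,0,0,0,0,0],
    [0,0,0,0,0,0],
    [0,0,0,0,0,0],
    [0,0,0,0,0,0],
  ],
)

```text
time_s: 4.8
position: [0.5411, 0.1229, 0.0802]
ee_rot: [180.0, -0.0, 5.1]
wrist_force: [0.3, -0.9, 0.3]
gripper_width: 0.0854
grasp_force: 0.0
```

Request:
move_arm(
  steps=[
    [0,0,0,0,0,0],
    [0,0,0,0,0,0],
    [0,0,0,0,0,0],
    [0,0,0,0,0,0],
    [0,0,0,0,0,0],
    [0,0,0,0,0,0],
    [0,0,0,0,0,0],
    [0,0,0,0,0,0],
    [0,0,0,0,0,0],
    [0,0,0,0,0,0],
  ],
  claw=0,
  newtons=35,
)

```text
time_s: 5.8
position: [0.541, 0.1224, 0.0799]
ee_rot: [180.0, 0.0, 5.1]
wrist_force: [-1.8, -3.8, 5.4]
gripper_width: 0.0318
grasp_force: 36.5
```

It's held: opening 31.8 mm. First half of the arc.

Request:
move_arm(
  steps=[
    [0.0018,0,-0.0102,0,0,0],
    [0.0026,0,-0.0101,0,0,0],
    [0.0033,0,-0.0099,0,0,0],
    [0.004,0,-0.0096,0,0,0],
    [0.0048,0,-0.0095,0,0,0],
    [0.0054,0,-0.0089,0,0,0],
    [0.006,0,-0.0084,0,0,0],
    [0.0067,0,-0.0081,0,0,0],
    [0.0072,0,-0.0075,0,0,0],
    [0.0077,0,-0.0069,0,0,0],
  ],
)

```text
time_s: 6.8
position: [0.5906, 0.127, 0.1695]
ee_rot: [180.0, 0.0, 5.1]
wrist_force: [-1.1, -4.4, -3.3]
gripper_width: 0.0314
grasp_force: 35.0
```

Request:
move_arm(
  steps=[
    [0.0082,0,-0.0064,0,0,0],
    [0.0087,0,-0.0058,0,0,0],
    [0.0091,0,-0.0051,0,0,0],
    [0.0094,0,-0.0044,0,0,0],
    [0.0097,0,-0.0037,0,0,0],
    [0.0102,0,-0.0031,0,0,0],
    [0.0102,0,-0.0023,0,0,0],
    [0.0103,0,-0.0015,0,0,0],
    [0.0103,0,-0.0007,0,0,0],
    [0.008,0,0,0,0,0],
  ],
)

```text
time_s: 7.8
position: [0.6852, 0.1357, 0.2027]
ee_rot: [-180.0, -0.1, 5.1]
wrist_force: [0.3, -5.0, 2.0]
gripper_width: 0.0319
grasp_force: 35.5
```

```bash
python3 - <<'E'
from h import *
s=cams.snapshot("scene"); o=sensors.get_obs(); print(o["position"],o["wrist_force"],o["gripper_width"],o["time_s"])
cv2.imwrite("pics/s2.png",s["pixels"][:,:,::-1])
E
```

```text
[0.6862077  0.13581283 0.20256112] [-0.36455297 -4.88610801  5.33541384] 0.03136870809729657 7.85
```

View pics/s2.png

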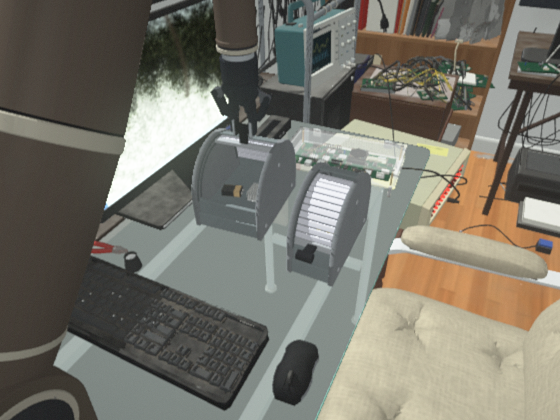

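The wide shutter is rolled up: its interior is open at (235, 190) and the pull is in the fingers at (243, 133). The narrow one is still shut, pull at (307, 254). I nudge to the stop, release, then lift away.

Request:
move_arm(
  steps=[
    [0.002,0,0,0,0,0],
    [0,0,0,0,0,0],
    [0,0,0,0,0,0],
    [0,0,0,0,0,0],
    [0,0,0,0,0,0],
    [0,0,0,0,0,0],
    [0,0,0,0,0,0],
    [0,0,0,0,0,0],
    [0,0,0,0,0,0],
    [0,0,0,0,0,0],
  ],
)

```text
time_s: 8.85
position: [0.6864, 0.1358, 0.2026]
ee_rot: [180.0, -0.1, 5.1]
wrist_force: [0.5, -6.1, 3.2]
gripper_width: 0.0315
grasp_force: 35.6
```

Request:
move_arm(
  steps=[
    [0,0,0,0,0,0],
    [0,0,0,0,0,0],
    [0,0,0,0,0,0],
    [0,0,0,0,0,0],
    [0,0,0,0,0,0],
    [0,0,0,0,0,0],
    [0,0,0,0,0,0],
    [0,0,0,0,0,0],
    [0,0,0,0,0,0],
    [0,0,0,0,0,0],
  ],
  claw=0.8,
)

```text
time_s: 9.85
position: [0.686, 0.1359, 0.2019]
ee_rot: [180.0, -0.0, 5.1]
wrist_force: [-0.3, 0.2, -0.9]
gripper_width: 0.0683
grasp_force: 0.0
```

Request:
move_arm(
  steps=[
    [0,0,-0.01,0,0,0],
    [0,0,-0.015,0,0,0],
    [0,0,-0.015,0,0,0],
    [0,0,-0.015,0,0,0],
    [0,0,-0.015,0,0,0],
    [0,0,-0.015,0,0,0],
    [0,0,-0.015,0,0,0],
    [0,0,0,0,0,0],
    [0,0,0,0,0,0],
    [0,0,0,0,0,0],
  ],
)

```text
time_s: 10.85
position: [0.6856, 0.1358, 0.3008]
ee_rot: [180.0, 0.1, 5.2]
wrist_force: [-0.7, -0.4, -0.3]
gripper_width: 0.0682
grasp_force: 0.0
```

```bash
python3 - <<'E'
from h import *
s=cams.snapshot("scene"); o=sensors.get_obs(); print(o["position"],o["wrist_force"],o["gripper_width"],o["time_s"])
cv2.imwrite("pics/s3.png",s["pixels"][:,:,::-1])
E
```

```text
[0.68558437 0.13575323 0.30074659] [-0.07277912 -0.70494982  0.12202994] 0.06846921337873271 10.9
```

View pics/s3.png

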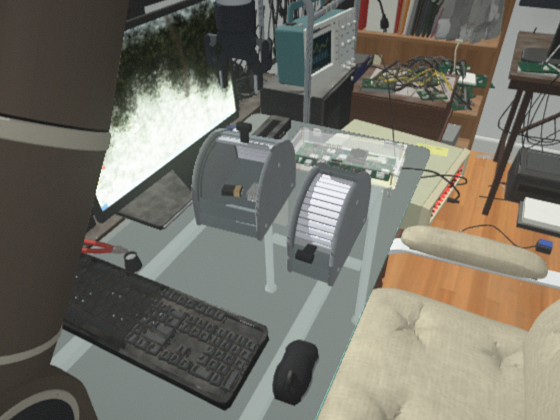

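The gripper is clear, the pull stands upright on top at (244, 130), and the narrow caddy is shut. One depth check on the pull before handing in.

```bash
python3 - <<'E'
from h import *
s=cams.snapshot("scene"); m=np.zeros((420,560),bool); m[118:148,230:258]=1
p=world(s,m&(s["pixels"].max(2)<60)); a=np.radians(5.15)
l=np.c_[p[:,:2]@[[np.cos(a),-np.sin(a)],[np.sin(a),np.cos(a)]],p[:,2]]
l=l[(l[:,2]>.19)&(l[:,2]<.24)&(abs(l[:,1]-.073)<.03)]
x,z=l[:,0]-.6915,l[:,2]-.07
print(len(l),np.percentile(l,[3,50,97],axis=0).round(4).tolist())
top=np.percentile(l[:,2],97); xmin=np.percentile(l[:,0],3)
c=xmin+.010-.6915; print("centre x rel axis",c,"angle rad",np.arctan2(top-.08,-c)-np.radians(8))
if abs(c)<.02 and top>.21: print(order.finish_job())
E
```

```text
143 [[0.6832, 0.0596, 0.192], [0.6882, 0.0719, 0.213], [0.6945, 0.0859, 0.2221]]
centre x rel axis 0.0017300920417741006 angle rad 1.4433434720835006
the job is handed in; nothing more can be done
None
```

The wider caddy's shutter is fully open and staying up by itself (measured about 1.44 of 1.47 rad, within the measuring error), the pull is released, the narrower caddy is still shut, and the job was handed in at about 11 s.

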